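# Clear the funnel, then fill the jar with nuts

## Task

Someone left the yellow data logger lying across the orange funnel. Take it off and set it down gently on the black rubber mat, screen up, wholly on the mat and lined up with it. Then pour all six nuts from the scoop through the funnel into the jar and stand the scoop upright on the bare table, leaving the cup, bottle and tape roll where they are.

Things in the scene. Friction and masses are not known exactly. Their poses are not given: they have to be found in the camera images.
- stand: Fixed funnel stand, 150 mm high: grey base (130 x 110 x 12 mm), a clear jar (62 mm outside, 56 mm inside, top edge 90 mm above the table) and over it an orange funnel whose neck, 48 mm inside, leads into the jar. A thin post, top at 130 mm, stands 68 mm from the jar's axis on the stand's -x side. Origin: at table height on the axis of jar and funnel, z up.
- funnel_mouth (a point): Centre of the funnel's mouth, level with its rim, 150 mm above the table. The rim is 132 mm across outside, 126 mm inside; the cone is 47 mm deep down to the neck.
- jar_floor (a point): Centre of the jar's inner floor, 16 mm above the table.
- logger: Yellow hand-held data logger with black ends and a dark screen and keys on its top face, 165 (x) x 58 (y) x 32 (z) mm, about 0.26 kg, loose. It starts lying flat, screen up, across the funnel's rim. Origin: centre of its underside; x along its length, z up through the screen.
- mat: Black rubber mat lying fixed on the table, 220 (x) x 120 (y) x 4 mm. Origin: centre of its underside; x along its length.
- scoop: Loose aluminium scoop standing on the table, six nuts in it, 0.18 kg without them. Pan 113 (x) x 64 (y) mm, walls 32 mm high, closed at the back (+x), narrowing to the open lipless mouth (-x), 40 mm wide inside. The smooth nuts stay put within 10 degrees of level and slide out when the mouth is tipped down by over 30 degrees. Origin: underside, 65 mm behind the mouth's edge; z up.
- scoop_grip (a point): Point near the balance point on the centre line of the scoop's straight black handle bar, at (5, 0, 74) mm in the scoop's frame. The bar is 18 mm wide (y), 16 mm high and runs along x above the pan from x = -30 to 58 mm, carried by a post behind the pan's back wall.
- scoop_lip (a point): Middle of the edge of the scoop's mouth, on the floor of the pan, at (-65, 0, 3) mm in the scoop's frame.
- cup: Bystander: red drinking cup with a white lid, 103 mm high, 77 mm across. Origin: centre of its underside.
- bottle: Bystander: green drinking bottle with a black cap, 228 mm high, 70 mm across. Origin: centre of its underside.
- tape: Bystander: roll of brown packing tape lying flat, 96 mm across, 48 mm high. Origin: centre of its underside.
- nut0: One of the six loose brass-coloured M10 hexagon nuts, 17 mm across flats (about 18 mm across in all), 9 mm high, 12 g. They start in the scoop. Origin: centre of its underside.
- nut1: One of the six loose brass-coloured M10 hexagon nuts, 17 mm across flats (about 18 mm across in all), 9 mm high, 12 g. They start in the scoop. Origin: centre of its underside.
- nut2: One of the six loose brass-coloured M10 hexagon nuts, 17 mm across flats (about 18 mm across in all), 9 mm high, 12 g. They start in the scoop. Origin: centre of its underside.
- nut3: One of the six loose brass-coloured M10 hexagon nuts, 17 mm across flats (about 18 mm across in all), 9 mm high, 12 g. They start in the scoop. Origin: centre of its underside.
- nut4: One of the six loose brass-coloured M10 hexagon nuts, 17 mm across flats (about 18 mm across in all), 9 mm high, 12 g. They start in the scoop. Origin: centre of its underside.
- nut5: One of the six loose brass-coloured M10 hexagon nuts, 17 mm across flats (about 18 mm across in all), 9 mm high, 12 g. They start in the scoop. Origin: centre of its underside.
Things that resemble listed ones, but are neither listed nor needed, are in the scene too. There is more than one size of the logger; the job needs the larger. Leave any pink look-alike of the scoop alone.

How it is judged:
By the outcome, as a careful person would: the job done as asked, in the order asked, and still so for the second after the job is handed in, with the robot touching nothing.
It also fails if it takes over 72 s, if anything falls off the work surface, if the arm or the gripper's body presses on something with over 40 N, if the wrist force passes 120 N, or if a joint passes its speed limit or range.

## Robot

A 6-joint arm with a two-finger parallel gripper is mounted at the origin on the work surface. World frame = base frame: x ahead of the robot, y to its left, z up, the work surface at z = 0. Lengths are in m, angles in rad, forces in N, time in s.
With the tool pointing down it reaches from about 0.35 to 0.975 m from the base axis. Payload 4.9 kg.
Tool frame: the origin (TCP) lies midway between the tips of the shut fingers; the grasp point (between the pads) lies 19 mm behind it; z points along the fingers, y is the line along which they close (so a half turn about z gives the same grasp; the last joint's range is limited). The gripper opens to 85 mm and grips with 20 to 120 N. Pads are 22 mm wide; open, the fingers measure 114 mm over their backs; the gripper's body (76 mm by 85 mm) begins 54 mm behind the grasp point. The pads swing forward as they close: fully open they stand 13 mm farther back than shut.
Start: joints at [1.124, 0.053, 1.613, -0, 1.476, -0.119], TCP at [0.201, 0.592, 0.231] pointing down, gripper open.
Joint ranges: [-3.01, 3.01], [-1.01, 2.22], [0.06, 2.58], [-1.02, 4.17], [0.09, 2.62], [-3.14, 3.14]. Speed limits (rad/s): [2.57, 2.57, 3.14, 3.14, 3.14, 3.14].

## Interface

Orientations are given as a rotation vector (axis times angle).
In Python, from station import ctrl, optics, job gives the robot as it stands.
- The arm moves only by the shell command python3 -m jog 'ROWS' [OPENING] [FORCE]. ROWS is JSON, a list of rows, each a list of 2 entries, a list of its own where there are three numbers: the shift along the tool's x, y, z in m, then the turn, a rotation vector about the tool's x, y, z in rad. A call has 1 to 5 rows; each row is the pose to reach, as a shift and turn from the pose commanded when the call began, along the tool's axes at that moment; what a row does not reach only later rows make up. A row lasts 1/10 s, in which the tool goes at most 50 mm and 8.59 degrees, less where a joint would pass 70% of its speed; a pose out of reach is approached as far as the arm can. A call with a gripper value outside its range is refused whole. OPENING is the opening, from 0 (shut) to 1 (fully open), set as the call begins (- or left out, the last holds). The fingers move at their own pace and stop on an object; FORCE is the grip in N (left out, the last holds). Time passes only in rows, so rows that repeat a pose let the fingers close. It gives the time, the measured TCP pose, the force, the opening and the grip force at its end, in the units of the state.
- ctrl.get_obs(): the state, without advancing time (a new reading comes with each control period).
- optics.get_image(name): name is "scene" or "top" or "wrist"; returns a dict with "image" (400x640x3 uint8, blue, green, red), "fx", "fy", "cx", "cy" (pixels), "rvec" (rotation vector, rad) and "tvec" (3), from world to camera coordinates, as OpenCV has them; the wrist camera has in their place "mount" (4x4, takes a point from camera to tool coordinates, whose origin is the TCP and whose axes are the flange's). Camera axes: x right, y down, z forward; pixel columns grow to the right and rows downward; lengths in m; the calibration is good to about 2 mm. A picture is of the moment at which its call begins: read the wrist's pose just before it. There is no depth.
- job.finish_job(): hands the job in; it is judged then, once.
The state is a dict: "t": time; "q": joint angles; "dq": joint speeds; "effort": joint torques, N m; "tool_pos": TCP position; "tool_rot": TCP orientation; "contact_force": force on the tool from outside, world axes, zero at the start; "wrist_torque": the same for the moment, N m; "opening": finger opening in m; "grip_force": force on a finger pad.
Only numpy, scipy, OpenCV 4.12 (cv2) and the standard library are available. Lean on these libraries where they do the work, as an engineer would, in place of code of your own. Each camera call takes 0.05 s, during which the arm holds its last target. There are 200 camera calls.

## Working session

There is one attempt and no reset: what is moved stays moved. The work goes in short steps, Python scripts to look and compute and a shell command to move; the robot and the scene stay as the last step left them, time stands still between calls to the robot, and variables do not carry over. Pictures are saved under pics/ and viewed, at most 10 in all, crops included, and the job is handed in when it is done.

```bash
ls; mkdir -p pics
python3 - <<'E'
from station import ctrl, optics
import cv2,pickle
o=ctrl.get_obs();print(o)
d={}
for n in("scene","top"):
    d[n]=optics.get_image(n);cv2.imwrite(f"pics/{n}0.png",d[n]["image"])
    print({k:v for k,v in d[n].items() if k!="image"})
pickle.dump(d,open("d0.pkl","wb"))
E
```

```text
pics
{'t': 0.0, 'q': array([ 1.12398839e+00,  5.33634663e-02,  1.61432687e+00,  2.82802840e-05,
        1.47601453e+00, -1.18980095e-01]), 'dq': array([ 1.19807934e-03, -1.43739508e-05,  1.18109993e-03,  2.73171806e-04,
       -9.70730266e-04,  1.05497117e-03]), 'effort': array([-1.53764693e-03, -3.93680012e+01, -3.70174456e+01, -2.48967217e-04,
        6.92815811e-03, -1.54498984e-06]), 'tool_pos': array([0.20094373, 0.59114008, 0.2300393 ]), 'tool_rot': array([-0.51255124, -3.09887263,  0.003173  ]), 'contact_force': array([ 0.4038824 , -0.27125987,  0.10364012]), 'wrist_torque': array([ 0.01436211, -0.03700887, -0.07612725]), 'grip_force': 0.0, 'opening': 0.08510065425682918}
{'fx': 496.786511139762, 'fy': 496.786511139762, 'cx': 324.82185154575694, 'cy': 192.22266356050878, 'rvec': array([ 0.97749631,  2.39273455, -1.15078307]), 'tvec': array([ 0.44187411, -0.1221344 ,  1.84711563])}
{'fx': 454.1688855166742, 'fy': 454.1688855166742, 'cx': 315.37200105893027, 'cy': 190.27021362294008, 'rvec': array([ 2.12743923, -2.12652304,  0.16937042]), 'tvec': array([-0.04754793,  0.5746639 ,  1.13272085])}
```

View pics/scene0.png

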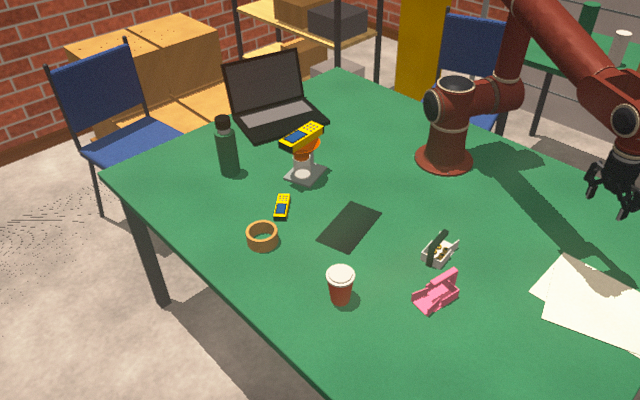

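View pics/top0.png

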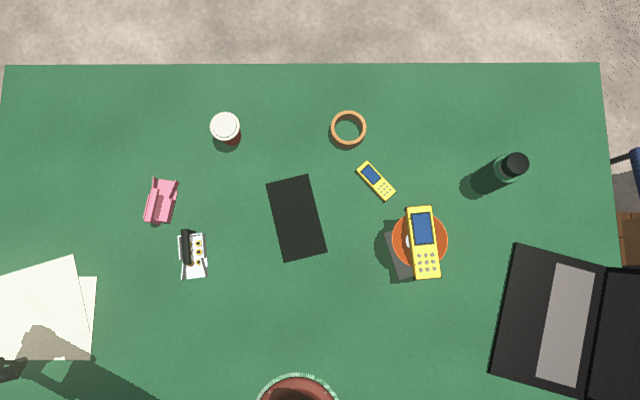

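The scene view shows the logger on the funnel at about (301,137), the scoop at (438,248), the mat at (350,227), and the small logger at (282,206) as a decoy. In the top view the logger is at (423,243), the mat at (296,218), and the scoop at (192,255) with the pink one above-left of it. I'll enlarge these next.

Run:
```python
import cv2,pickle,numpy as np
d=pickle.load(open("d0.pkl","rb"))
t=d["top"]["image"];s=d["scene"]["image"]
def c(im,x0,y0,x1,y1,k):return cv2.resize(im[y0:y1,x0:x1],None,fx=k,fy=k,interpolation=cv2.INTER_CUBIC)
m=np.zeros((600,800,3),np.uint8)
def put(a,x,y):m[y:y+a.shape[0],x:x+a.shape[1]]=a
put(c(t,170,220,220,285,6),0,0)     # 300x390
put(c(t,380,195,455,290,5),305,0)    # 375x475
put(c(s,275,115,335,190,2),680,0)
put(c(s,415,225,465,270,4),0,392)
cv2.imwrite("pics/m1.png",m)
g=cv2.cvtColor(t,cv2.COLOR_BGR2GRAY)[165:275,255:340]
mk=(g<60).astype(np.uint8);n,l,st,_=cv2.connectedComponentsWithStats(mk);i=1+np.argmax(st[1:,4])
r=cv2.minAreaRect(np.argwhere(l==i)[:,::-1].astype(np.float32)+[255,165] if 0 else (np.argwhere(l==i)[:,::-1]+[255,165]).astype(np.float32))
print(r,cv2.boxPoints(r))
```

```text
((295.32354736328125, 217.79412841796875), (79.79421997070312, 43.89894104003906), 75.96376037597656) [[264.35297 184.41177]
 [306.94122 173.76471]
 [326.29413 251.17648]
 [283.70587 261.82355]]
```

View pics/m1.png

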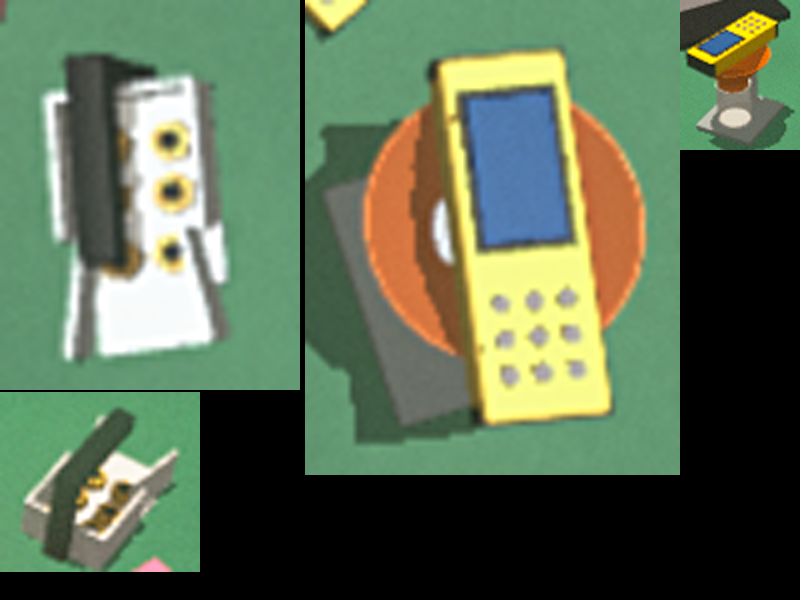

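The scoop's mouth faces image-bottom, toward the robot, and the bar runs along (95,60)-(105,260) in crop pixels. The funnel rim is centred near crop (504,215), which is pixel (420,238). The logger's top-face corners are near crop (440,58), (563,50), (610,410) and (487,424).

```bash
cat > h.py <<'E'
import numpy as np,cv2
from scipy.spatial.transform import Rotation as R
from station import ctrl,optics
def cam(v):
    return R.from_rotvec(v["rvec"]).as_matrix(),np.array(v["tvec"])
def bp(v,px,z):
    M,t=cam(v);o=-M.T@t
    px=np.atleast_2d(px);r=np.c_[(px[:,0]-v["cx"])/v["fx"],(px[:,1]-v["cy"])/v["fy"],np.ones(len(px))]@M
    return o+r*((z-o[2])/r[:,2])[:,None]
def proj(v,P):
    M,t=cam(v);c=np.atleast_2d(P)@M.T+t
    return np.c_[v["fx"]*c[:,0]/c[:,2]+v["cx"],v["fy"]*c[:,1]/c[:,2]+v["cy"]]
def down(yaw):  # tool pointing down, tool y axis along world heading yaw
    y=np.array([np.cos(yaw),np.sin(yaw),0]);z=np.array([0,0,-1.]);return R.from_matrix(np.c_[np.cross(y,z),y,z])
def delta(pos,rot,o=None):
    """shift and turn, in tool axes, from the present pose; tries both half turns"""
    o=o or ctrl.get_obs();r0=R.from_rotvec(o["tool_rot"]);s=r0.inv().apply(np.array(pos)-o["tool_pos"])
    print("shift",s.round(4),"turns",[(r0.inv()*q).as_rotvec().round(3).tolist() for q in(rot,rot*R.from_euler("z",np.pi))])
def wrist():
    o=ctrl.get_obs();v=optics.get_image("wrist");T=np.eye(4);T[:3,:3]=R.from_rotvec(o["tool_rot"]).as_matrix();T[:3,3]=o["tool_pos"]
    W=np.linalg.inv(T@v["mount"]);v["rvec"]=R.from_matrix(W[:3,:3]).as_rotvec();v["tvec"]=W[:3,3];return v
E
python3 - <<'E'
from h import *;import pickle
d=pickle.load(open("d0.pkl","rb"));t=d["top"]
f=lambda a:np.array(a)/5+[380-61,195]
L=bp(t,f([(440,58),(563,50),(610,410),(487,424)]),.182)
print("logger",L.round(4).tolist(),L.mean(0),[np.linalg.norm(L[i]-L[(i+1)%4]).round(4) for i in range(4)])
ax=L[0]+L[1]-L[2]-L[3];print("yaw",np.degrees(np.arctan2(ax[1],ax[0])))
rim=bp(t,f([(364,215),(645,215),(504,357)]),.15);print("rim",rim.round(4).tolist())
st=bp(t,f([(325,188),(402,425)]),.012);print("base",st.round(4).tolist(),np.degrees(np.arctan2(*(st[0]-st[1])[1::-1])))
m=bp(t,[(264.35,184.4),(306.9,173.8),(326.3,251.2),(283.7,261.8)],.004)+0
print("mat",m.mean(0),[np.linalg.norm(m[i]-m[(i+1)%4]).round(4) for i in range(4)]);ax=m[0]+m[1]-m[2]-m[3];print("yaw",np.degrees(np.arctan2(ax[1],ax[0])))
g=lambda a:np.array(a)/6+[170,220]
b=bp(t,g([(68,58),(105,58),(123,265),(82,265)]),.082);print("bar",b.round(4).tolist(),b.mean(0))
p=bp(t,g([(68,355),(225,335)]),.032);print("mouth tops",p.round(4).tolist())
p=bp(t,g([(98,355),(212,342)]),.003);print("lip",p.round(4).tolist())
E
```

```text
logger [[0.5138, -0.2583, 0.182], [0.5175, -0.3145, 0.182], [0.3559, -0.3285, 0.182], [0.3497, -0.2737, 0.182]] [ 0.4341977  -0.29375671  0.182     ] [np.float64(0.0563), np.float64(0.1622), np.float64(0.0551), np.float64(0.1648)]
yaw 5.184211574438786
rim [[0.4444, -0.2267, 0.15], [0.4445, -0.3571, 0.15], [0.3792, -0.2893, 0.15]]
base [[0.4677, -0.228, 0.012], [0.3451, -0.2649, 0.012]] 16.732579239554905
mat [0.50926436 0.00710894 0.004     ] [np.float64(0.1189), np.float64(0.2151), np.float64(0.1156), np.float64(0.2145)]
yaw 14.484107661110206
bar [[0.4693, 0.2871, 0.082], [0.4693, 0.2717, 0.082], [0.3842, 0.2601, 0.082], [0.3842, 0.277, 0.082]] [0.4267354 0.2739571 0.082    ]
mouth tops [[0.3467, 0.296, 0.032], [0.3552, 0.2291, 0.032]]
lip [[0.346, 0.2916, 0.003], [0.3517, 0.2418, 0.003]]
```

Run:
```python
from h import *
delta([.434,-.294,.27],down(np.radians(95.2)))
```

```text
shift [-0.5056 -0.7631 -0.0385] turns [[-0.002, -0.001, -0.419], [-0.001, 0.002, 2.723]]
```

```bash
python3 -m jog '[[[-0.21,-0.14,-0.04],[0,0,-0.15]],[[-0.21,-0.14,-0.04],[0,0,-0.15]],[[-0.21,-0.14,-0.04],[0,0,-0.15]],[[-0.21,-0.14,-0.04],[0,0,-0.15]],[[-0.21,-0.14,-0.04],[0,0,-0.15]]]' 1
python3 - <<'E'
from h import *
delta([.434,-.294,.27],down(np.radians(95.2)))
E
```

```text
t: 0.6
tool_pos: [0.3517, 0.3948, 0.2701]
tool_rot: [-0.278, -3.129, 0.001]
contact_force: [0.7, 0.6, 0.6]
opening: 0.0854
grip_force: 0.0
shift [-2.025e-01 -6.635e-01  3.000e-04] turns [[-0.0, -0.0, -0.268], [-0.0, 0.001, 2.874]]
```

```bash
python3 -m jog '[[[-0.2,-0.66,0],[0,0,-0.27]],[[-0.2,-0.66,0],[0,0,-0.27]],[[-0.2,-0.66,0],[0,0,-0.27]],[[-0.2,-0.66,0],[0,0,-0.27]],[[-0.2,-0.66,0],[0,0,-0.27]]]' | tail -0; python3 -m jog '[[[0,-0.42,0],[0,0,0]],[[0,-0.42,0],[0,0,0]],[[0,-0.42,0],[0,0,0]],[[0,-0.42,0],[0,0,0]],[[0,-0.42,0],[0,0,0]]]'
python3 - <<'E'
from h import *
delta([.434,-.294,.27],down(np.radians(95.2)))
E
```

```text
t: 1.6
tool_pos: [0.4024, -0.0992, 0.2702]
tool_rot: [-0.144, 3.138, -0.0]
contact_force: [1.8, 0.9, 0.0]
opening: 0.0856
grip_force: 0.0
shift [-0.0136 -0.1969  0.0002] turns [[-0.0, 0.001, 0.001], [-0.001, -0.0, -3.141]]Exception ignored on flushing sys.stdout:
BrokenPipeError: [Errno 32] Broken pipe
```

```bash
python3 -m jog '[[[-0.014,-0.197,0],[0,0,0]],[[-0.014,-0.197,0],[0,0,0]],[[-0.014,-0.197,0],[0,0,0]],[[-0.014,-0.197,0],[0,0,0]],[[-0.014,-0.197,0],[0,0,0]]]'
python3 - <<'E'
from h import *;import pickle
delta([.434,-.294,.27],down(np.radians(95.2)))
v=wrist();pickle.dump(v,open("w1.pkl","wb"));im=v["image"].copy()
# overlay the predicted outline
c=R.from_euler("z",5.2,degrees=True).apply([(x*.0825,y*.029,.182) for x,y in((1,1),(1,-1),(-1,-1),(-1,1))])+[.434,-.294,0]
cv2.polylines(im,[proj(v,c).astype(int)],True,(0,0,255),1)
a=np.linspace(0,6.28,60);cv2.polylines(im,[proj(v,np.c_[.444+.066*np.cos(a),-.292+.066*np.sin(a),0*a+.15]).astype(int)],True,(255,0,255),1)
cv2.imwrite("pics/w1.png",im)
E
```

```text
t: 2.1
tool_pos: [0.4344, -0.2964, 0.2687]
tool_rot: [0.136, -3.136, -0.001]
contact_force: [-0.1, 0.6, 0.5]
opening: 0.0858
grip_force: 0.0
shift [ 0.0002  0.0024 -0.0013] turns [[0.001, -0.002, -0.004], [-0.004, -0.001, 3.138]]
```

View pics/w1.png

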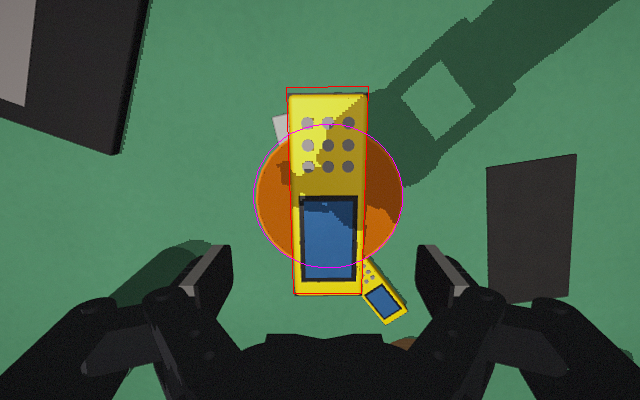

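The predicted outlines match: the logger spans (287..368, 94..293) and the rim circle coincides. Next I descend and grip.

```bash
python3 -m jog '[[[0,0.002,0.03],[0,0,0]],[[0,0.002,0.06],[0,0,0]],[[0,0.002,0.09],[0,0,0]],[[0,0.002,0.11],[0,0,0]],[[0,0.002,0.119],[0,0,0]]]' 1; python3 -m jog '[[[0,0,0],[0,0,0]],[[0,0,0],[0,0,0]],[[0,0,0],[0,0,0]],[[0,0,0],[0,0,0]],[[0,0,0],[0,0,0]]]' 0 50;python3 -m jog '[[[0,0,0],[0,0,0]],[[0,0,0],[0,0,0]],[[0,0,0],[0,0,0]],[[0,0,0],[0,0,0]]]'
```

```text
t: 2.65
tool_pos: [0.4336, -0.2878, 0.1486]
tool_rot: [0.147, -3.135, -0.005]
contact_force: [-0.6, -0.7, 0.2]
opening: 0.0852
grip_force: 0.0
t: 3.15
tool_pos: [0.4356, -0.2906, 0.1532]
tool_rot: [-0.145, 3.136, -0.003]
contact_force: [-0.6, 0.6, 5.3]
opening: 0.0573
grip_force: 56.0
t: 3.55
tool_pos: [0.4356, -0.2906, 0.1532]
tool_rot: [-0.145, 3.136, -0.002]
contact_force: [0.5, 1.8, 5.7]
opening: 0.057
grip_force: 56.1
```

```bash
python3 -m jog '[[[0,0,-0.01],[0,0,0]],[[0,0,-0.03],[0,0,0]],[[0,0,-0.06],[0,0,0]],[[0,0,-0.09],[0,0,0]],[[0,0,-0.1],[0,0,0]]]';  python3 - <<'E'
from h import *;import pickle
print(ctrl.get_obs()["contact_force"])
delta([.509,.007,.12],down(np.radians(104.5)))
v=wrist();cv2.imwrite("pics/w2.png",v["image"])
pickle.dump(v,open("w2.pkl","wb"))
t=optics.get_image("top");pickle.dump(t,open("t2.pkl","wb"))
E
```

```text
t: 4.05
tool_pos: [0.4356, -0.2909, 0.2547]
tool_rot: [-0.144, 3.135, -0.005]
contact_force: [0.7, 0.3, -2.3]
opening: 0.0569
grip_force: 55.2
[ 0.70709063  0.32042048 -2.33889598]
shift [-0.1001  0.2904  0.134 ] turns [[-0.004, 0.003, -0.161], [0.004, 0.006, 2.981]]
```

View pics/w2.png

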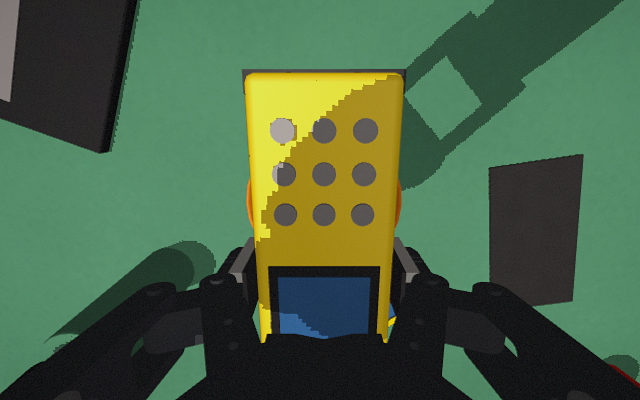

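The logger is held level and aligned. Now I carry it to the mat.

```bash
python3 -m jog '[[[-0.007,0.02,0],[0,0,-0.03]],[[-0.02,0.06,0],[0,0,-0.06]],[[-0.035,0.1,0],[0,0,-0.09]],[[-0.05,0.145,0],[0,0,-0.12]],[[-0.065,0.19,0.01],[0,0,-0.16]]]'
python3 - <<'E'
from h import *
delta([.509,.007,.03],down(np.radians(104.5)))
E
```

```text
t: 4.65
tool_pos: [0.4818, -0.0933, 0.24]
tool_rot: [0.396, -3.116, -0.001]
contact_force: [0.9, -0.4, -3.3]
opening: 0.0571
grip_force: 55.2
shift [-0.0516  0.0902  0.21  ] turns [[0.0, -0.001, -0.0], [-0.001, -0.001, 3.141]]
```

```bash
python3 -m jog '[[[-0.017,0.03,0.02],[0,0,0]],[[-0.035,0.06,0.05],[0,0,0]],[[-0.047,0.08,0.09],[0,0,0]],[[-0.052,0.09,0.13],[0,0,0]],[[-0.052,0.09,0.16],[0,0,0]]]'; python3 -m jog '[[[0,0,0.02],[0,0,0]],[[0,0,0.035],[0,0,0]],[[0,0,0.045],[0,0,0]],[[0,0,0.05],[0,0,0]],[[0,0,0.05],[0,0,0]]]';python3 - <<'E'
from h import *;import pickle
print(ctrl.get_obs()["contact_force"])
delta([.509,.007,.01],down(np.radians(104.5)))
v=wrist();cv2.imwrite("pics/w3.png",v["image"])
E
```

```text
t: 5.15
tool_pos: [0.5065, 0.0073, 0.0758]
tool_rot: [0.398, -3.109, -0.003]
contact_force: [-0.1, -0.9, -3.8]
opening: 0.0573
grip_force: 55.1
t: 5.65
tool_pos: [0.5098, 0.0051, 0.0311]
tool_rot: [0.395, -3.116, -0.0]
contact_force: [0.6, -0.8, -2.5]
opening: 0.0572
grip_force: 55.1
[ 0.61242519 -0.77249151 -2.46070835]
shift [0.0003 0.0021 0.0211] turns [[0.0, -0.001, -0.001], [-0.001, -0.0, 3.14]]
```

View pics/w3.png

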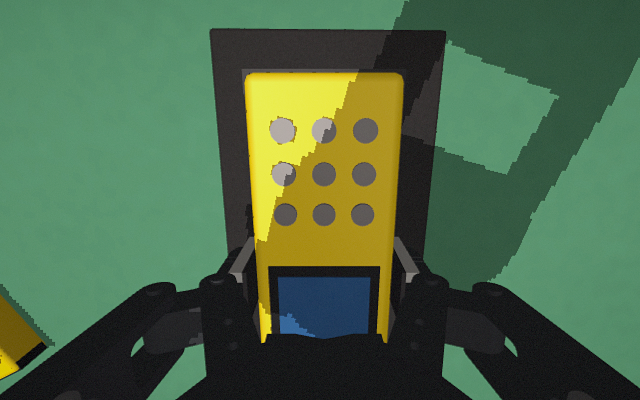

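The logger is centred over the mat with parallel edges: mat 212..445, logger 245..404. I'll lower it the last 24 mm slowly.

```bash
python3 -m jog '[[[0,0.002,0.008],[0,0,0]],[[0,0.002,0.014],[0,0,0]],[[0,0.002,0.018],[0,0,0]],[[0,0.002,0.020],[0,0,0]],[[0,0.002,0.0215],[0,0,0]]]'; python3 -m jog '[[[0,0,0.0005],[0,0,0]],[[0,0,0.001],[0,0,0]],[[0,0,0.0015],[0,0,0]],[[0,0,0.002],[0,0,0]],[[0,0,0.002],[0,0,0]]]'
```

```text
t: 6.2
tool_pos: [0.5093, 0.0072, 0.0096]
tool_rot: [0.395, -3.116, -0.0]
contact_force: [0.5, -0.3, -2.2]
opening: 0.0572
grip_force: 55.2
t: 6.7
tool_pos: [0.5094, 0.0071, 0.0079]
tool_rot: [-0.395, 3.117, -0.0]
contact_force: [-0.9, -0.8, -3.3]
opening: 0.0573
grip_force: 55.2
```

```bash
python3 -m jog '[[[0,0,0.0005],[0,0,0]],[[0,0,0.001],[0,0,0]],[[0,0,0.001],[0,0,0]]]'; python3 -m jog '[[[0,0,0.0005],[0,0,0]],[[0,0,0.001],[0,0,0]],[[0,0,0.001],[0,0,0]]]'
```

```text
t: 7.0
tool_pos: [0.5096, 0.0071, 0.0073]
tool_rot: [-0.395, 3.117, -0.0]
contact_force: [-3.6, 0.3, 0.8]
opening: 0.0572
grip_force: 55.5
t: 7.3
tool_pos: [0.5095, 0.0071, 0.0073]
tool_rot: [0.395, -3.116, 0.0]
contact_force: [-6.8, 0.0, 9.4]
opening: 0.0572
grip_force: 56.7
```

```bash
python3 -m jog '[[[0,0,-0.0015],[0,0,0]],[[0,0,-0.0015],[0,0,0]],[[0,0,-0.0015],[0,0,0]]]' - 20;python3 -m jog '[[[0,0,0],[0,0,0]],[[0,0,0],[0,0,0]],[[0,0,0],[0,0,0]],[[0,0,0],[0,0,0]],[[0,0,0],[0,0,0]]]' 1; python3 -m jog '[[[0,0,-0.01],[0,0,0]],[[0,0,-0.03],[0,0,0]],[[0,0,-0.07],[0,0,0]],[[0,0,-0.12],[0,0,0]],[[0,0,-0.17],[0,0,0]]]'
python3 -m jog '[[[0,0,-0.05],[0,0,0]],[[0,0,-0.05],[0,0,0]]]'
python3 - <<'E'
from h import *;import pickle
t=optics.get_image("top");s=optics.get_image("scene");w=wrist()
delta([.4178,.2728,.20],down(np.radians(97)))
def c(im,x0,y0,x1,y1,k):return cv2.resize(im[y0:y1,x0:x1],None,fx=k,fy=k,interpolation=cv2.INTER_CUBIC)
m=np.zeros((600,800,3),np.uint8)
def put(a,x,y):m[y:y+a.shape[0],x:x+a.shape[1]]=a
put(c(t["image"],375,190,455,290,4),0,0)
put(c(s["image"],270,120,400,260,3),320,0)
put(c(w["image"],180,0,460,400,.4),0,402)
cv2.imwrite("pics/m2.png",m);pickle.dump((t,s,w),open("d2.pkl","wb"))
E
```

```text
t: 7.6
tool_pos: [0.5096, 0.0071, 0.0073]
tool_rot: [-0.395, 3.116, -0.0]
contact_force: [-0.2, 0.3, -0.9]
opening: 0.057
grip_force: 55.3
t: 8.1
tool_pos: [0.5095, 0.0071, 0.0075]
tool_rot: [-0.395, 3.116, -0.0]
contact_force: [0.6, -0.8, 0.1]
opening: 0.0854
grip_force: 0.0
t: 8.6
tool_pos: [0.5088, 0.0072, 0.1794]
tool_rot: [0.395, -3.116, -0.0]
contact_force: [1.3, 0.5, -0.1]
opening: 0.0853
grip_force: 0.0
t: 8.8
tool_pos: [0.5138, 0.0066, 0.238]
tool_rot: [-0.393, 3.1, -0.007]
contact_force: [0.1, 0.4, 0.6]
opening: 0.0853
grip_force: 0.0
shift [0.0223 0.28   0.0276] turns [[-0.0, 0.001, 0.13], [-0.001, -0.0, -3.012]]
```

View pics/m2.png

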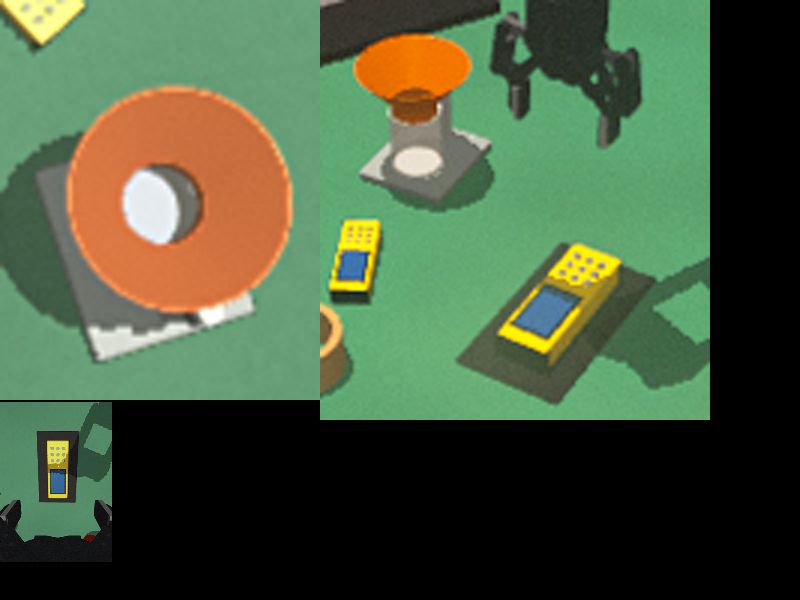

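The logger sits screen up, centred and parallel on the mat. The post foot, near (210,315) in the left crop, is on the robot side of the funnel, and the rim centre is about (420,239.7). Now I go to the scoop.

```bash
python3 -m jog '[[[0.022,0.28,0.02],[0,0,0.13]],[[0.022,0.28,0.02],[0,0,0.13]],[[0.022,0.28,0.02],[0,0,0.13]],[[0.022,0.28,0.02],[0,0,0.13]],[[0.022,0.28,0.02],[0,0,0.13]]]'; python3 -m jog '[[[0.0,0.03,0],[0,0,0]],[[0,0.03,0],[0,0,0]],[[0,0.03,0],[0,0,0]]]'
python3 - <<'E'
from h import *;import pickle
delta([.4178,.2728,.20],down(np.radians(97)))
v=wrist();im=v["image"].copy();print(proj(v,[.4178,.2728,.082]))
rz=R.from_euler("z",7,degrees=True);og=np.array([.4178,.2728,0])-rz.apply([.005,0,0])
for P in([(-.03,-.009,.082),(.058,-.009,.082),(.058,.009,.082),(-.03,.009,.082)],[(-.065,-.02,.003),(-.065,.02,.003)]):
    cv2.polylines(im,[proj(v,rz.apply(P)+og).astype(int)],True,(0,0,255),1)
cv2.imwrite("pics/w4.png",im);pickle.dump(v,open("w4.pkl","wb"))
E
```

```text
t: 9.45
tool_pos: [0.4263, 0.2437, 0.2069]
tool_rot: [0.191, -3.132, 0.002]
contact_force: [0.6, 0.1, -0.2]
opening: 0.0856
grip_force: 0.0
t: 9.75
tool_pos: [0.4236, 0.2723, 0.2073]
tool_rot: [0.194, -3.132, 0.003]
contact_force: [0.4, 1.2, -0.0]
opening: 0.0852
grip_force: 0.0
shift [0.0057 0.0012 0.0074] turns [[-0.002, -0.004, 0.002], [0.006, -0.003, -3.14]]
[[326.10985122 181.98099592]]
```

View pics/w4.png

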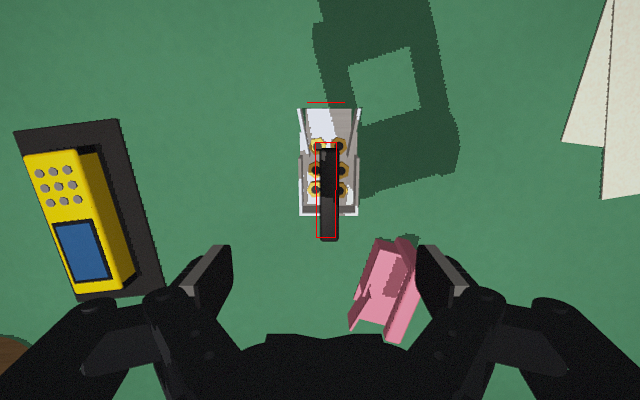

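The bar lies at (318..340, 148..241), about 5 px further from the robot and 1.5 px right of my estimate, so the grip point is near (0.4225, 0.274).

```bash
python3 -m jog '[[[0.001,0.002,0.03],[0,0,0.01]],[[0.001,0.002,0.07],[0,0,0.01]],[[0.001,0.002,0.11],[0,0,0.01]],[[0.001,0.002,0.14],[0,0,0.01]],[[0.001,0.002,0.152],[0,0,0.01]]]'; python3 -m jog '[[[0,0,0],[0,0,0]],[[0,0,0],[0,0,0]],[[0,0,0],[0,0,0]],[[0,0,0],[0,0,0]],[[0,0,0],[0,0,0]]]' 0.5 50; python3 -m jog '[[[0,0,0],[0,0,0]],[[0,0,0],[0,0,0]],[[0,0,0],[0,0,0]],[[0,0,0],[0,0,0]],[[0,0,0],[0,0,0]]]' 0 100; python3 -m jog '[[[0,0,0],[0,0,0]],[[0,0,0],[0,0,0]],[[0,0,0],[0,0,0]]]'
```

```text
t: 10.3
tool_pos: [0.4213, 0.2717, 0.0533]
tool_rot: [0.172, -3.13, 0.005]
contact_force: [-0.6, -0.5, 1.2]
opening: 0.0851
grip_force: 0.0
t: 10.8
tool_pos: [0.4245, 0.2747, 0.059]
tool_rot: [-0.176, 3.134, 0.001]
contact_force: [0.0, -0.2, -0.3]
opening: 0.0428
grip_force: 0.0
t: 11.3
tool_pos: [0.4239, 0.2746, 0.0581]
tool_rot: [-0.176, 3.136, 0.001]
contact_force: [-1.0, 0.7, 4.6]
opening: 0.0159
grip_force: 97.6
t: 11.6
tool_pos: [0.424, 0.2746, 0.0581]
tool_rot: [-0.176, 3.136, 0.001]
contact_force: [-0.6, 1.3, 5.3]
opening: 0.0166
grip_force: 97.8
```

Gripped. I'll lift it slightly mouth-up and compute the transport and pour poses.

```bash
cat >> h.py <<'E'
# tool -> scoop at the moment of grasping
T0r=R.from_rotvec([-.176,3.136,.001]);T0p=np.array([.424,.2746,.0581])
S0r=R.from_euler("z",6.4,degrees=True);S0p=np.array([.4225,.2743,0])-S0r.apply([.005,0,0])
def tcp_for_lip(lip,yaw,mouth_down):
    Sr=R.from_euler("z",yaw,degrees=True)*R.from_euler("y",-mouth_down,degrees=True)
    Sp=np.array(lip)-Sr.apply([-.065,0,.003])
    Tr=Sr*(S0r.inv()*T0r);return Sp+Sr.apply(S0r.inv().apply(T0p-S0p)),Tr
def dpour(lip,yaw,md):
    p,r=tcp_for_lip(lip,yaw,md);o=ctrl.get_obs();r0=R.from_rotvec(o["tool_rot"])
    print(md,"tcp",p.round(3),"shift",r0.inv().apply(p-o["tool_pos"]).round(3),"turn",(r0.inv()*r).as_rotvec().round(3))
FC=np.array([.4435,-.292,.0])
def lip_at(out,z,yaw):
    a=np.radians(yaw);return FC+[out*np.cos(a),out*np.sin(a),z]
E
python3 -m jog '[[[0,0,-0.005],[0,0,0]],[[0,0,-0.015],[0,0.02,0]],[[0,0,-0.03],[0,0.04,0]],[[0,0,-0.05],[0,0.06,0]],[[0,0,-0.07],[0,0.08,0]]]'; python3 -m jog '[[[0,0,-0.025],[0,0,0]],[[0,0,-0.05],[0,0,0]],[[0,0,-0.075],[0,0,0]],[[0,0,-0.09],[0,0,0]],[[0,0,-0.095],[0,0,0]]]'
python3 - <<'E'
from h import *
print(ctrl.get_obs()["contact_force"])
dpour(lip_at(.02,.18,-33),-33,-4.6)
E
```

```text
t: 12.1
tool_pos: [0.4225, 0.2734, 0.1265]
tool_rot: [0.171, -3.053, 0.01]
contact_force: [0.8, 0.6, -3.2]
opening: 0.0165
grip_force: 97.8
t: 12.6
tool_pos: [0.4318, 0.2751, 0.2234]
tool_rot: [0.172, -3.059, 0.006]
contact_force: [0.7, 0.3, -3.0]
opening: 0.0159
grip_force: 97.9
[ 0.66769534  0.29840312 -3.01000445]
-4.6 tcp [ 0.524 -0.344  0.229] shift [-0.022 -0.626 -0.008] turn [-0.055  0.001  0.685]
```

```bash
python3 -m jog '[[[0,-0.005,-0.001],[0,0,0]],[[0,-0.015,-0.002],[0,0,0]],[[0,-0.03,-0.003],[0,0,0]],[[0,-0.05,-0.004],[0,0,0]],[[0,-0.075,-0.005],[0,0,0]]]' | head -2;  python3 -m jog '[[[0,-0.03,-0.001],[0,0,0]],[[0,-0.06,-0.001],[0,0,0]],[[0,-0.09,-0.001],[0,0,0]],[[0,-0.12,-0.001],[0,0,0]],[[0,-0.15,-0.001],[0,0,0]]]' | head -2; python3 -m jog '[[[0,-0.03,0],[0,0,0]],[[0,-0.06,0],[0,0,0]],[[0,-0.085,0],[0,0,0]],[[0,-0.105,0],[0,0,0]],[[0,-0.12,0],[0,0,0]]]'
python3 - <<'E'
from h import *
dpour(lip_at(.02,.18,-33),-33,-4.6)
E
```

```text
t: 13.1
tool_pos: [0.4395, 0.199, 0.2262]
t: 13.6
tool_pos: [0.4561, 0.0493, 0.2273]
t: 14.1
tool_pos: [0.4694, -0.0697, 0.2273]
tool_rot: [0.169, -3.055, 0.006]
contact_force: [0.3, -0.3, -3.6]
opening: 0.016
grip_force: 98.0
-4.6 tcp [ 0.524 -0.344  0.229] shift [-0.024 -0.279 -0.004] turn [-0.056 -0.002  0.684]
```

```bash
python3 -m jog '[[[0,-0.01,0],[-0.003,0,0.03]],[[-0.002,-0.03,0],[-0.008,0,0.09]],[[-0.004,-0.055,0],[-0.013,0,0.16]],[[-0.007,-0.08,-0.002],[-0.02,0,0.24]],[[-0.01,-0.105,-0.002],[-0.026,0,0.32]]]' | head -2
python3 - <<'E'
from h import *
dpour(lip_at(.02,.18,-33),-33,-4.6)
E
```

```text
t: 14.6
tool_pos: [0.4922, -0.1717, 0.2294]
-4.6 tcp [ 0.524 -0.344  0.229] shift [-0.067 -0.162 -0.005] turn [-0.029 -0.001  0.362]
```

```bash
python3 -m jog '[[[-0.01,-0.025,-0.001],[-0.005,0,0.06]],[[-0.02,-0.05,-0.002],[-0.01,0,0.13]],[[-0.03,-0.075,-0.003],[-0.015,0,0.2]],[[-0.04,-0.1,-0.004],[-0.02,0,0.26]],[[-0.05,-0.12,-0.005],[-0.025,0,0.31]]]' | head -2
python3 - <<'E'
from h import *
for a in((.18,-4.6),(.163,0),(.16,20)):dpour(lip_at(.02,a[0],-33),-33,a[1])
E
```

```text
t: 15.1
tool_pos: [0.5162, -0.2999, 0.2299]
-4.6 tcp [ 0.524 -0.344  0.229] shift [-0.029 -0.034 -0.002] turn [-0.004 -0.002  0.052]
0 tcp [ 0.52  -0.342  0.218] shift [-0.025 -0.034  0.01 ] turn [-0.002 -0.082  0.052]
20 tcp [ 0.501 -0.329  0.236] shift [-0.001 -0.033 -0.006] turn [ 0.007 -0.431  0.052]
```

Move over the funnel, then a look to check the lip before tipping.

```bash
python3 -m jog '[[[-0.008,-0.012,0],[0,0,0.02]],[[-0.017,-0.024,0],[0,0,0.04]],[[-0.023,-0.031,0],[0,0,0.05]],[[-0.026,-0.034,0.002],[0,0,0.052]],[[-0.026,-0.034,0.002],[0,0,0.052]]]' | head -3
python3 - <<'E'
from h import *;import pickle
for a in((.163,0),(.16,10),(.155,20),(.155,30),(.15,40),(.148,50)):dpour(lip_at(.02,a[0],-33),-33,a[1])
t=optics.get_image("top");s=optics.get_image("scene");w=wrist()
def c(im,x0,y0,x1,y1,k):return cv2.resize(im[y0:y1,x0:x1],None,fx=k,fy=k,interpolation=cv2.INTER_CUBIC)
m=np.zeros((600,800,3),np.uint8)
m[:400,:500]=c(s["image"],260,80,385,180,4)
m[:240,500:]=c(t["image"],370,190,470,270,3)
m[300:575,500:]=c(w["image"],100,0,536,400,.6885)[:275,:300]
cv2.imwrite("pics/m3.png",m)
E
```

```text
t: 15.6
tool_pos: [0.5218, -0.3408, 0.2258]
tool_rot: [-0.864, -2.938, -0.03]
0 tcp [ 0.52  -0.342  0.218] shift [ 0.    -0.002  0.008] turn [-0.004 -0.082  0.004]
10 tcp [ 0.511 -0.336  0.227] shift [ 0.011 -0.002  0.   ] turn [-0.004 -0.256  0.004]
20 tcp [ 0.501 -0.329  0.231] shift [ 0.024 -0.002 -0.004] turn [-0.003 -0.431  0.004]
30 tcp [ 0.489 -0.322  0.238] shift [ 0.039 -0.001 -0.01 ] turn [-0.003 -0.605  0.005]
40 tcp [ 0.477 -0.313  0.238] shift [ 0.054 -0.001 -0.008] turn [-0.002 -0.78   0.005]
50 tcp [ 0.464 -0.305  0.238] shift [ 0.069 -0.001 -0.007] turn [-0.002 -0.955  0.005]
```

View pics/m3.png

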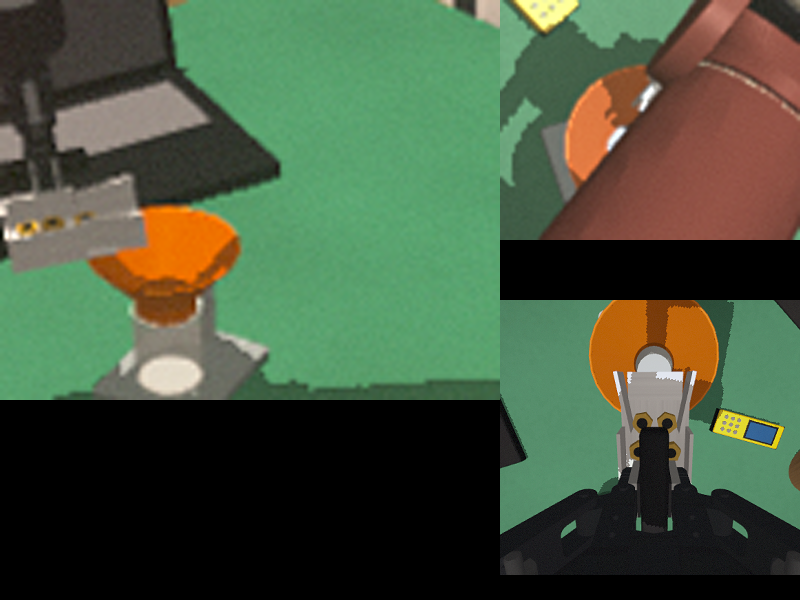

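The wrist view shows the lip laterally centred over the funnel, just outward of the neck, with all nuts still in. Tip slowly.

```bash
python3 -m jog '[[[0,-0.002,0.008],[0,-0.08,0.004]],[[0.006,-0.002,0.004],[0,-0.17,0.004]],[[0.011,-0.002,0.0],[0,-0.256,0.004]],[[0.018,-0.002,-0.002],[0,-0.35,0.004]],[[0.024,-0.002,-0.004],[0,-0.431,0.004]]]'|head -3
python3 - <<'E'
from h import *
for a in((.155,30),(.15,40),(.148,50)):dpour(lip_at(.02,a[0],-33),-33,a[1])
E
```

```text
t: 16.25
tool_pos: [0.5006, -0.3289, 0.2328]
tool_rot: [0.793, 2.685, -0.146]
30 tcp [ 0.489 -0.322  0.238] shift [ 0.011 -0.    -0.01 ] turn [-0.003 -0.17   0.002]
40 tcp [ 0.477 -0.313  0.238] shift [ 0.025 -0.    -0.015] turn [-0.003 -0.345  0.002]
50 tcp [ 0.464 -0.305  0.238] shift [ 0.04 -0.   -0.02] turn [-0.002 -0.519  0.002]
```

```bash
python3 -m jog '[[[0.004,0,-0.004],[0,-0.06,0]],[[0.008,0,-0.007],[0,-0.12,0]],[[0.011,0,-0.01],[0,-0.17,0]],[[0.015,0,-0.011],[0,-0.22,0]],[[0.018,0,-0.012],[0,-0.26,0]]]'|head -3
python3 -m jog '[[[0,0,0],[0,0,0]],[[0,0,0],[0,0,0]],[[0,0,0],[0,0,0]],[[0,0,0],[0,0,0]],[[0,0,0],[0,0,0]]]'|tail -3
python3 - <<'E'
from h import *
w=wrist();s=optics.get_image("scene")
for a in((.15,45),(.15,55)):dpour(lip_at(.02,a[0],-33),-33,a[1])
m=np.zeros((400,800,3),np.uint8);m[:,:500]=cv2.resize(s["image"][80:180,260:385],None,fx=4,fy=4)
m[:275,500:]=cv2.resize(w["image"],None,fx=.6885,fy=.6885)[:275,69:369]
cv2.imwrite("pics/m4.png",m)
E
```

```text
t: 16.75
tool_pos: [0.4828, -0.3173, 0.2373]
tool_rot: [0.72, 2.442, -0.232]
contact_force: [0.0, 0.2, -1.9]
opening: 0.0161
grip_force: 98.2
45 tcp [ 0.47  -0.309  0.24 ] shift [ 0.012  0.001 -0.011] turn [-0.003 -0.175  0.002]
55 tcp [ 0.457 -0.301  0.24 ] shift [ 0.025  0.001 -0.021] turn [-0.003 -0.35   0.002]
```

View pics/m4.png

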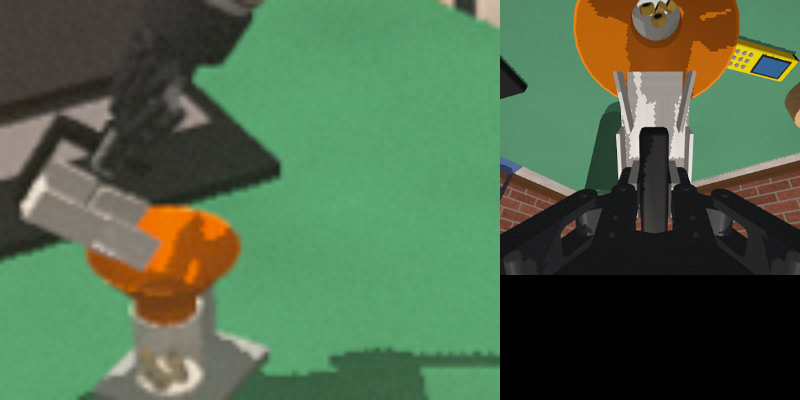

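The nuts have gone into the jar, the pan looks empty, and the force is down to the scoop's own weight. I'll tip further to be sure, then level and retreat.

```bash
python3 -m jog '[[[0.008,0,-0.007],[0,-0.11,0]],[[0.016,0,-0.014],[0,-0.22,0]],[[0.025,0,-0.021],[0,-0.35,0]],[[0.025,0,-0.021],[0,-0.35,0]],[[0.025,0,-0.021],[0,-0.35,0]]]'|tail -4
python3 - <<'E'
from h import *
for a in((.17,45),(.19,30),(.2,10),(.2,0)):dpour(lip_at(.03,a[0],-33),-33,a[1])
w=wrist();cv2.imwrite("pics/w5.png",cv2.resize(w["image"][:400,150:500],None,fx=1.5,fy=1.5))
E
```

```text
tool_rot: [0.624, 2.111, -0.329]
contact_force: [-0.5, -0.4, -1.1]
opening: 0.0159
grip_force: 98.3
45 tcp [ 0.478 -0.315  0.26 ] shift [-0.031  0.001  0.01 ] turn [-0.003  0.173  0.002]
30 tcp [ 0.498 -0.327  0.273] shift [-0.056  0.001  0.021] turn [-0.003  0.435  0.002]
10 tcp [ 0.52  -0.341  0.267] shift [-0.065  0.001  0.047] turn [-0.004  0.784  0.001]
0 tcp [ 0.529 -0.347  0.255] shift [-0.062  0.001  0.062] turn [-0.004  0.959  0.001]
```

View pics/w5.png

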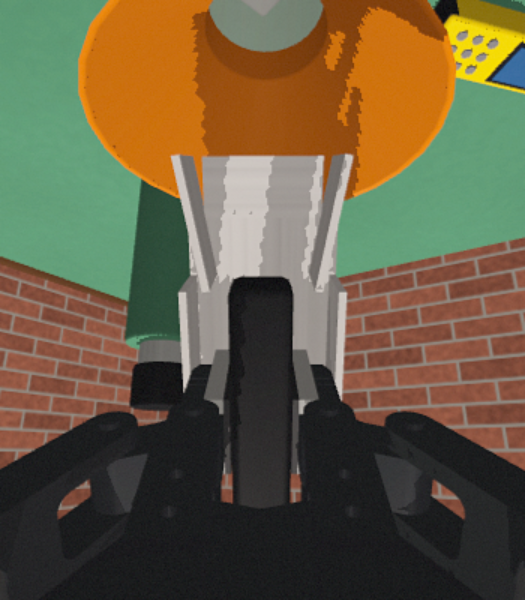

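The pan is empty. That was the 11th picture I viewed, one over the limit of 10, so I'll use numbers only from here. I'll level the scoop and take it back to its bare starting spot.

```bash
python3 -m jog '[[[-0.012,0,0],[0,0.1,0]],[[-0.022,0,0.005],[0,0.2,0]],[[-0.035,0.0,0.01],[0,0.33,0]],[[-0.048,0.0,0.016],[0,0.43,0]],[[-0.053,0,0.025],[0,0.55,0]]]'|head -3
python3 - <<'E'
from h import *
for a in((.2,10),(.2,0)):dpour(lip_at(.02,a[0],-33),-33,a[1])
E
```

```text
t: 18.4
tool_pos: [0.5023, -0.3312, 0.2754]
tool_rot: [0.778, 2.629, -0.17]
10 tcp [ 0.511 -0.336  0.267] shift [-0.006  0.001  0.012] turn [-0.006  0.239  0.001]
0 tcp [ 0.52  -0.342  0.255] shift [-0.011  0.001  0.027] turn [-0.006  0.413  0.   ]
```

```bash
python3 -m jog '[[[-0.003,0.0,0.006],[0,0.12,0]],[[-0.006,0,0.012],[-0.003,0.24,0]],[[-0.009,0.0,0.018],[-0.006,0.34,0]],[[-0.011,0.0,0.025],[-0.006,0.413,0]],[[-0.011,0,0.025],[-0.006,0.413,0]]]'|head -3
python3 - <<'E'
from h import *
delta(T0p+[0,0,.17],T0r)
E
```

```text
t: 18.9
tool_pos: [0.5192, -0.3421, 0.2511]
tool_rot: [-0.89, -3.012, -0.003]
shift [0.4152 0.4658 0.0241] turns [[0.001, -0.001, -0.687], [-0.001, -0.001, 2.455]]
```

```bash
python3 -m jog '[[[0.01,0.012,0],[0,0,0]],[[0.03,0.035,0],[0,0,-0.05]],[[0.055,0.065,0],[0,0,-0.13]],[[0.085,0.095,0],[0,0,-0.23]],[[0.115,0.13,0],[0,0,-0.33]]]'|head -3
python3 - <<'E'
from h import *
delta(T0p+[0,0,.17],T0r)
E
```

```text
t: 19.4
tool_pos: [0.4896, -0.1662, 0.253]
tool_rot: [0.378, 3.116, 0.003]
shift [0.1691 0.4122 0.0254] turns [[0.001, 0.003, -0.354], [0.004, -0.002, 2.788]]
```

```bash
python3 -m jog '[[[0.017,0.042,0.001],[0,0,-0.08]],[[0.034,0.083,0.002],[0,0,-0.16]],[[0.051,0.125,0.003],[0,0,-0.24]],[[0.068,0.165,0.004],[0,0,-0.3]],[[0.082,0.2,0.005],[0,0,-0.354]]]'|head -2
python3 - <<'E'
from h import *
delta(T0p+[0,0,.17],T0r)
E
```

```text
t: 19.9
tool_pos: [0.458, 0.0487, 0.2489]
shift [0.0085 0.2282 0.0214] turns [[0.002, 0.004, 0.0], [-0.007, 0.004, -3.141]]
```

```bash
python3 -m jog '[[[0.002,0.045,0.003],[0,0,0]],[[0.004,0.09,0.006],[0,0,0]],[[0.006,0.135,0.01],[0,0,0]],[[0.007,0.175,0.015],[0,0,0]],[[0.008,0.205,0.02],[0,0,0]]]'|head -2;  python3 -m jog '[[[0,0.015,0],[0,0,0]],[[0,0.022,0],[0,0,0]],[[0,0.022,0.01],[0,0,0]],[[0,0.022,0.03],[0,0,0]],[[0,0.022,0.05],[0,0,0]]]'|tail -5;python3 - <<'E'
from h import *
delta(T0p+[0,0,.01],T0r)
E
```

```text
t: 20.4
tool_pos: [0.4274, 0.2522, 0.2296]
tool_pos: [0.4265, 0.2702, 0.1777]
tool_rot: [-0.169, 3.135, 0.005]
contact_force: [0.0, 0.2, -3.5]
opening: 0.0158
grip_force: 98.4
shift [0.0022 0.0043 0.1096] turns [[0.003, 0.001, -0.004], [0.002, -0.004, 3.137]]
```

```bash
python3 -m jog '[[[0.002,0.004,0.03],[0.002,0,-0.004]],[[0.002,0.004,0.06],[0.002,0,-0.004]],[[0.002,0.004,0.085],[0.002,0,-0.004]],[[0.002,0.004,0.1],[0.002,0,-0.004]],[[0.002,0.004,0.106],[0.002,0,-0.004]]]'|sed -n 1,4p;  python3 -m jog '[[[0,0,0.003],[0,0,0]],[[0,0,0.005],[0,0,0]],[[0,0,0.007],[0,0,0]],[[0,0,0.008],[0,0,0]],[[0,0,0.009],[0,0,0]]]';python3 - <<'E'
from h import *
delta(T0p,T0r)
E
```

```text
t: 21.4
tool_pos: [0.4225, 0.2739, 0.07]
tool_rot: [0.176, -3.134, -0.0]
contact_force: [1.0, 0.6, -2.9]
t: 21.9
tool_pos: [0.4237, 0.2756, 0.0635]
tool_rot: [-0.178, 3.135, 0.003]
contact_force: [-0.2, 0.3, -2.9]
opening: 0.0162
grip_force: 98.2
shift [-0.0002 -0.0011  0.0054] turns [[0.001, 0.001, 0.002], [-0.001, 0.002, -3.14]]
```

```bash
python3 -m jog '[[[0,0,0.001],[0,0,0]],[[0,0,0.002],[0,0,0]],[[0,0,0.003],[0,0,0]],[[0,0,0.004],[0,0,0]],[[0,0,0.0045],[0,0,0]]]';python3 -m jog '[[[0,0,0.0005],[0,0,0]],[[0,0,0.001],[0,0,0]],[[0,0,0.001],[0,0,0]]]'
```

```text
t: 22.4
tool_pos: [0.4231, 0.2754, 0.0583]
tool_rot: [0.178, -3.136, -0.002]
contact_force: [-0.2, -0.1, 0.7]
opening: 0.0162
grip_force: 98.7
t: 22.7
tool_pos: [0.4236, 0.2756, 0.0582]
tool_rot: [-0.178, 3.136, 0.003]
contact_force: [-3.4, 0.7, 4.7]
opening: 0.0162
grip_force: 99.2
```

It's standing on the table. Now I release, rise, and check numerically.

```bash
python3 -m jog '[[[0,0,-0.001],[0,0,0]],[[0,0,-0.001],[0,0,0]]]' |tail -3;python3 -m jog '[[[0,0,0],[0,0,0]],[[0,0,0],[0,0,0]],[[0,0,0],[0,0,0]],[[0,0,0],[0,0,0]],[[0,0,0],[0,0,0]]]' 1 20|tail -3; python3 -m jog '[[[0,0,-0.01],[0,0,0]],[[0,0,-0.03],[0,0,0]],[[0,0,-0.07],[0,0,0]],[[0,0,-0.12],[0,0,0]],[[0,0,-0.16],[0,0,0]]]'|tail -5
python3 -m jog '[[[0,0,-0.03],[0,0,0]],[[0,0,-0.03],[0,0,0]]]'|head -2
python3 - <<'E'
from h import *;import pickle
w=wrist();s=optics.get_image("scene");pickle.dump((w,s),open("end.pkl","wb"))
d0=pickle.load(open("d0.pkl","rb"));old=pickle.load(open("w4.pkl","rb"))
def brass(im):
    h=cv2.cvtColor(im,cv2.COLOR_BGR2HSV);return cv2.inRange(h,(15,110,80),(32,255,255))
# brass pixels inside the scoop's pan, before and now (wrist), pan outline projected
P=S0r.apply([(-.065,-.02,.003),(-.065,.02,.003),(.045,.028,.003),(.045,-.028,.003)])+S0p
for v in(old,w):
    m=np.zeros(v["image"].shape[:2],np.uint8);cv2.fillPoly(m,[proj(v,P).astype(int)],255)
    print("brass in pan",int((brass(v["image"])&m>0).sum()))
# scene view: jar region, and all change outside arm
b0=brass(d0["scene"]["image"]);b1=brass(s["image"])
print("brass scene new",cv2.connectedComponentsWithStats(b1&~cv2.dilate(b0,np.ones((3,3))))[2].tolist()[1:15])
for n,(x0,y0,x1,y1) in dict(cup=(322,262,360,308),bottle=(210,112,245,182),tape=(242,218,284,254),pink=(408,265,465,318),scoop=(415,225,465,268),mat=(315,198,385,255)).items():
    print(n,cv2.absdiff(s["image"][y0:y1,x0:x1],d0["scene"]["image"][y0:y1,x0:x1]).mean().round(1))
E
```

```text
contact_force: [-0.4, 1.3, -0.3]
opening: 0.0163
grip_force: 98.7
contact_force: [-0.0, 0.1, 0.7]
opening: 0.085
grip_force: 0.0
tool_pos: [0.4236, 0.2753, 0.222]
tool_rot: [-0.178, 3.134, 0.004]
contact_force: [-0.2, 0.1, 0.7]
opening: 0.0851
grip_force: 0.0
t: 24.1
tool_pos: [0.4258, 0.2764, 0.2558]
brass in pan 594
brass in pan 0
brass scene new [[369, 24, 1, 1, 1], [384, 28, 1, 1, 1], [395, 38, 1, 1, 1], [636, 72, 4, 4, 8], [92, 126, 1, 1, 1], [294, 132, 10, 8, 28], [295, 134, 1, 1, 1], [60, 138, 1, 1, 1], [313, 140, 4, 6, 13], [311, 143, 1, 1, 1], [307, 145, 5, 4, 11], [426, 144, 1, 1, 1], [26, 147, 1, 1, 1], [44, 146, 1, 1, 1]]
cup 3.2
bottle 3.2
tape 3.3
pink 4.5
scoop 18.4
mat 20.7
```

Run:
```python
from h import *;import pickle
d0=pickle.load(open("d0.pkl","rb"))
def brass(im):
    h=cv2.cvtColor(im,cv2.COLOR_BGR2HSV);return cv2.inRange(h,(15,90,60),(34,255,255))
t=optics.get_image("top");s=pickle.load(open("end.pkl","rb"))[1]
for v,n in((t,"top"),(s,"scene")):
    x=cv2.connectedComponentsWithStats(brass(v["image"])&~cv2.dilate(brass(d0[n]["image"]),np.ones((3,3))))[2]
    print(n,[r.tolist() for r in x[1:] if r[4]>4])
print("proj jar floor",proj(t,[*FC[:2],.02]),proj(s,[*FC[:2],.02]),"mat logger",proj(t,[.509,.007,.036]))
print(ctrl.get_obs()["contact_force"])
```

```text
top [[277, 184, 37, 67, 973], [414, 231, 6, 11, 30], [406, 240, 2, 4, 6]]
scene [[636, 72, 4, 4, 10], [429, 100, 2, 6, 6], [428, 107, 2, 7, 9], [492, 108, 3, 5, 8], [294, 132, 10, 8, 28], [313, 140, 4, 6, 13], [307, 145, 5, 4, 11], [283, 147, 4, 4, 5], [303, 169, 2, 6, 9], [329, 201, 42, 41, 607]]
proj jar floor [[409.21655733 241.64792798]] [[302.23447067 172.51995458]] mat logger [[294.56098797 215.95504894]]
[-0.07724766 -0.69280112 -0.24053318]
```

```bash
python3 -c "
from station import job
print(job.finish_job())"
```

```text
the job is handed in; nothing more can be done
None
```

The job is handed in at about 24 s: the logger lies screen up and lined up on the mat, the nuts are poured into the jar (pan empty, none seen on the table, though I never counted all six in the jar), the scoop stands back on its original spot, and the cup, bottle and tape are unmoved; I viewed 11 pictures, one over the limit of 10.

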